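Load the paint-stick cassette and lift it out of its dock

ROBOT

A 6-joint arm with a two-finger parallel gripper is mounted at the origin on the work surface. World frame = base frame: x ahead of the robot, y to its left, z up, the work surface at z = 0. Lengths are in m, angles in degrees, forces in N, time in s.
With the tool pointing down it reaches from about 0.25 to 0.725 m from the base axis. Payload 9.7 kg.
Tool frame: the origin (TCP) lies on the centre line of the jaws, within the pads' length; the fingertips stand bot.nose_length ahead of it and the grasp point (between the pads) lies 11 mm behind it (bot.nose_length is the distance from the TCP to the fingertips, in m); z points along the fingers, y is the line along which they close (so a half turn about z gives the same grasp; the last joint's range is limited). The gripper opens to 85 mm and grips with 20 to 120 N. Pads are 22 mm wide; open, the fingers measure 114 mm over their backs; the gripper's body (76 mm by 85 mm) begins 54 mm behind the grasp point. The pads swing forward as they close: fully open they stand 13 mm farther back than shut.
Start: joints at [68.297, 4.979, 10.078, 95.1, 0, 90], TCP at [0.203, 0.511, 0.239] pointing down, gripper open.
Joint ranges: [-179.16, 179.16], [-48.56, 103.87], [-65.8, 70.77], [-126.05, 130.52], [-82.76, 87.17], [-180, 180]. Speed limits (degrees/s): [127.2, 127.2, 147.25, 180, 180, 180].

INTERFACE

Orientations are given as [roll, pitch, yaw] about the fixed x, y, z axes, in that order (R = Rz(yaw) Ry(pitch) Rx(roll)).
In Python, from workcell import bot gives the robot as it stands. The module is installed in compiled form; this text tells all that it offers.
- The arm moves only by the shell command python3 -m inch 'ROWS' [OPENING] [FORCE]. ROWS is JSON, a list of rows, each a list of 4 numbers: the shift along the world's x, y, z in cm, then the turn about the world's z in degrees. A call has exactly 8 rows; each row is the pose to reach, as a shift and turn from the pose commanded when the call began; what a row does not reach only later rows make up. A row lasts 1/8 s, in which the tool goes at most 62.5 mm and 10.7 degrees, less where a joint would pass 70% of its speed; a pose out of reach is approached as far as the arm can. A call with a gripper value outside its range is refused whole. OPENING is the finger opening in cm, from 0 to 8.54, set as the call begins (- or left out, the last holds). The fingers move at their own pace and stop on an object; FORCE is the grip in N (left out, the last holds). Time passes only in rows, so rows that repeat a pose let the fingers close, or fill a call up. It gives the time, the measured TCP pose, the force, the opening and the grip force at its end, in the units of the state.
- bot.get_obs(): the state, without advancing time (a new reading comes with each control period).
- bot.camera(name): name is "scene" or "top"; returns a dict with "img" (480x640x3 uint8, red, green, blue), "fovy" (degrees; the focal length in pixels is half the picture's height over the tangent of half this angle, whatever the lens; pixels are square), "cx", "cy" (the principal point, pixels), "dist" ([k1, k2, p1, p2, k3] as OpenCV has them; the pictures are not rectified), "R" (3x3) and "t" (3): a world point X has camera coordinates R X + t. Camera axes: x right, y down, z forward; pixel columns grow to the right and rows downward; lengths in m; the calibration is good to about 2 mm. A picture is of the moment at which its call begins. There is no depth.
- bot.job_done(): hands the job in; it is judged then, once.
Trained networks look in a picture, given as the dict that the camera call returned (one of the last four; its "shot" number tells which), for a name from the list of things; names that differ only in an ending like _2 or _b are one class to them, and where a whole thing is asked for, a point or a joint stands for the part that bears it (a point fixed in the world has none). Each returns a list of dicts, best first, with "score" (0 to 1); they miss things now and then, are a little off and sometimes report something else, mostly with a low value. They report only what shows in the picture. A call takes as long as a camera call. They do not tell look-alikes from the thing itself.
- bot.find_in(thing, picture): "point" ([column, row] in pixels, amid what is visible of it).
- bot.landmark_of(thing, picture): "point" ([column, row] in pixels: a listed point, or the origin of a listed thing).
The state is a dict: "time": time; "q": joint angles; "qd": joint speeds; "joint_efforts": joint torques, N m; "ee_pos": TCP position; "tcp_rot": TCP orientation; "wrist_force": force on the tool from outside, world axes, zero at the start; "torque": the same for the moment, N m; "opening": finger opening in m; "grasp_force": force on a finger pad.
Only numpy, scipy, OpenCV 4.12 (cv2) and the standard library are available. Lean on these libraries where they do the work, as an engineer would, in place of code of your own. Each camera call takes 0.05 s, during which the arm holds its last target. There are 200 camera calls.

TASK

Take the slim square paint stick out of the three-compartment bin and stand it fully home in the empty pocket of the cassette that is clipped into its dock, and let go of it. Then pinch the cassette's two steel side catches together, lift the cassette level out of the dock with both sticks in it, and finish while holding it there with the catches still pinched, about a hand's breadth (100 mm) above its seat; do not put it down or let go. Leave everything else where it is.

Things in the scene. Friction and masses are not known exactly. Their poses are not given: they have to be found in the camera images.
- dock: Fixed plywood dock, 150 x 96 mm, flat on the table, the cassette clipped into it. Origin at the centre of its underside; x along its length, y across, z up. Floor 10 mm high; guides to 22 mm high hold the cassette with 1.5 mm play. Half-way along each long side (y 30.5 to 44 mm, |x| under 17 mm) a steel ledge, top 30 mm high, hooks over a catch's nose until both catches are pinched in.
- cassette: Grey plastic cassette (loose, about 0.26 kg), 130 mm long (x), 40 mm wide (y), a square pocket at each end, a core 26 mm high between, a steel catch half-way along each long side. Origin at the centre of its underside, 10 mm above the table while docked; axes as the dock's then.
- cassette_grip (a point): The pinch point half-way between the catches, 48 mm above the cassette's underside; axes as the cassette's; the fingers close along y. The catches are upright steel plates 26 mm wide (x), 60 mm apart over their outer faces at rest, 44 mm when pinched in, reaching 66 mm above the underside. The fingertips must stay above the dock's ledges (28 mm below this point).
- catch_left (a joint): Inward travel of the catch on the +y side: 0 at rest (spring-loaded outwards), 0.008 m fully pinched, where it meets a firm stop. The spring takes 2 N to start and 5.2 N to hold fully in. It frees the dock's ledge from about 0.006 m.
- catch_right (a joint): The same for the catch on the -y side.
- pocket_empty (a point): Where the centre of the square stick is when fully home in the empty pocket at the cassette's +x end: 48 mm from the cassette's middle, 42 mm above its underside (52 mm above the table while docked); axes as the cassette's. The pocket is 24 x 24 mm inside, walls 4 mm thick, 14 mm deep, its floor 38 mm and its rim 24 mm below this point.
- pocket_round (a point): The same point of the full pocket at the cassette's -x end, where the centre of the round stick is that is already loaded.
- stick_mid (a point): Centre of the slim square paint stick: paper-wrapped, 20 x 20 mm and 76 mm tall (z its length, x and y square to its sides), loose, about 40 g, standing upright in one of the bin's three compartments, any of them.
- loaded_stick_mid (a point): Centre of the round stick already in the cassette, 20 mm across, 76 mm tall, loose in its pocket. It must stay in it.
- bin: Fixed black plastic bin, 70 x 200 mm, 18 mm high, floor and walls 4 mm thick, three compartments about 62 x 61 mm in a row along its y. Origin at the centre of its underside.
- round_stick_mid (a point): Centre of a round stick, 20 mm across and 76 mm tall, standing in another compartment of the bin; stays there.
- fat_block_mid (a point): Centre of a short fat square block, 30 x 30 x 50 mm tall, standing in another compartment of the bin; stays there.
- jar_mid (a point): Half-way up a closed amber glass jar, 66 mm across, 85 mm tall; stays.
- pot_mid (a point): Half-way up a steel water pot, 80 mm across, 85 mm tall, with brushes standing out of it to 175 mm; stays.
- knife_mid (a point): A painter's spatula lying flat on the table between the bin and the dock, 200 mm long, under 30 mm high; stays.
- tape_mid (a point): Centre of a roll of paper tape lying flat, 84 mm across, 24 mm high; stays.
Things that resemble listed ones, but are neither listed nor needed, are in the scene too. What is shaped like the part that bears stick_mid but yellow is not meant. What is shaped like the cassette but yellow is not meant.

How it is judged (in metres and radians):
On the way, in this order (a step that is already met when the one before it is completed fails the run):
1. the square stick stands fully home in the empty pocket, let go, the cassette still clipped in its dock (distance between stick_mid and pocket_empty below 0.007 m and angle between the z axis of stick_mid and the z axis of cassette_grip, either way round below 0.15 rad and distance between loaded_stick_mid and pocket_round below 0.009 m and z of cassette_grip in the frame of dock below 0.064 m and horizontal distance between cassette_grip and dock below 0.008 m and contact force between the fingers and stick below 0.05 N and value of joint each of catch_left, catch_right below 0.003 m), for 0.2 s.
2. both catches are pinched in while the cassette is still in its seat (distance between stick_mid and pocket_empty below 0.007 m and angle between the z axis of stick_mid and the z axis of cassette_grip, either way round below 0.15 rad and distance between loaded_stick_mid and pocket_round below 0.009 m and z of cassette_grip in the frame of dock below 0.064 m and horizontal distance between cassette_grip and dock below 0.008 m and value of joint each of catch_left, catch_right above 0.006 m), for 0.1 s.
At the end, for the whole second after the job is handed in: The cassette is held still by the fingers, both catches pinched in over 6 mm, at least 60 mm above its seat, level within 11 degrees, off the dock; the square stick is home in its pocket (centre within 7 mm, within 9 degrees) and the round one in its own (within 9 mm) (distance between stick_mid and pocket_empty below 0.007 m and angle between the z axis of stick_mid and the z axis of cassette_grip, either way round below 0.15 rad and distance between loaded_stick_mid and pocket_round below 0.009 m and z of cassette_grip in the frame of dock above 0.118 m and angle between cassette_grip's own z axis and vertical below 0.2 rad and value of joint each of catch_left, catch_right above 0.006 m and contact force between the fingers and cassette above 2 N and contact force between cassette and dock below 0.05 N and linear speed of cassette below 0.03 m/s); the arm keeps its last pose, push and grip.
It fails at once if a bystander is moved more than 40 mm (distance of any of round_stick_mid, fat_block_mid, jar_mid, pot_mid, knife_mid, tape_mid from where it was at the start of the episode above 0.04 m).
It also fails if it takes over 45 s, if anything falls off the work surface, if the arm or the gripper's body presses on something with over 40 N, if the wrist force passes 120 N, or if a joint passes its speed limit or range.

## Working session

There is one attempt and no reset: what is moved stays moved. The work goes in short steps, Python scripts to look and compute and a shell command to move; the robot and the scene stay as the last step left them, time stands still between calls to the robot, and variables do not carry over. Pictures are saved under pics/ and viewed, at most 10 in all, crops included, and the job is handed in when it is done.

```bash
mkdir -p pics; cat > h.py <<'E'
import numpy as np, cv2, pickle
from workcell import bot
def K(c):
    f=c["img"].shape[0]/2/np.tan(np.radians(c["fovy"]/2)); return np.array([[f,0,c["cx"]],[0,f,c["cy"]],[0,0,1.]])
def ray(c,p):
    u=cv2.undistortPoints(np.array([[p]],float),K(c),np.array(c["dist"],float))[0,0]
    R=np.array(c["R"]);t=np.array(c["t"]); return -R.T@t, R.T@np.array([u[0],u[1],1.])
def atz(c,p,z):
    o,d=ray(c,p); return o+d*(z-o[2])/d[2]
def tri(c1,p1,c2,p2):
    o1,d1=ray(c1,p1);o2,d2=ray(c2,p2);s=np.linalg.lstsq(np.c_[d1,-d2],o2-o1,rcond=None)[0]
    a=o1+d1*s[0];b=o2+d2*s[1];return (a+b)/2,np.linalg.norm(a-b)
def proj(c,X):
    return cv2.projectPoints(np.array(X,float).reshape(-1,3),cv2.Rodrigues(np.array(c["R"],float))[0],np.array(c["t"],float),K(c),np.array(c["dist"],float))[0][:,0]
def save(c,n): cv2.imwrite("pics/"+n,c["img"][:,:,::-1])
E
python3 - <<'E'
from h import *
np.set_printoptions(precision=4,suppress=True)
C={n:bot.camera(n) for n in("scene","top")}
for n,c in C.items(): save(c,n+"0.png"); print(n,c["fovy"],-np.array(c["R"]).T@np.array(c["t"]))
pickle.dump(C,open("c0.pkl","wb"))
print(bot.nose_length, bot.get_obs())
H=dict(dock=0,cassette=.01,cassette_grip=.058,pocket_empty=.052,pocket_round=.052,stick_mid=.042,loaded_stick_mid=.052,bin=0,round_stick_mid=.042,fat_block_mid=.029,jar_mid=.0425,pot_mid=.0425,knife_mid=.01,tape_mid=.012)
for k,z in H.items():
  for n,c in C.items():
    print(k,n,[(np.round(r["point"]).tolist(),round(r["score"],2),atz(c,r["point"],z)[:2].round(3).tolist()) for r in bot.landmark_of(k,c)[:4]])
E
```

```text
scene 57.28834290380605 [ 0.8774 -0.36    0.7551]
top 57.609654861132974 [0.4051 0.0396 1.1671]
0.008 {'time': 0.1, 'q': array([68.2962,  5.0087, 10.0395, 95.0993, -0.0017, 89.9995]), 'qd': array([-0.0576, -0.0935,  0.1406, -0.0314, -0.1038, -0.0424]), 'joint_efforts': array([ -0.0004, -52.1562,  46.5653,   0.0159,   0.    ,   0.    ]), 'ee_pos': array([0.2033, 0.5108, 0.2387]), 'tcp_rot': array([-179.9315,    0.0017,  158.2968]), 'wrist_force': array([-0.0729,  0.5291,  0.2992]), 'torque': array([ 0.0116, -0.011 , -0.026 ]), 'grasp_force': 0.0, 'opening': 0.08521882955646425}
dock scene [([347.0, 215.0], 0.63, [0.481, 0.229]), ([346.0, 196.0], 0.27, [0.441, 0.279])]
dock top [([243.0, 262.0], 0.9, [0.473, 0.228])]
cassette scene [([345.0, 212.0], 0.95, [0.479, 0.227]), ([408.0, 261.0], 0.91, [0.667, 0.196])]
cassette top [([241.0, 261.0], 0.67, [0.475, 0.231]), ([256.0, 192.0], 0.59, [0.661, 0.193])]
cassette_grip scene [([345.0, 198.0], 0.86, [0.477, 0.224]), ([142.0, 403.0], 0.69, [0.503, -0.346]), ([358.0, 362.0], 0.61, [0.729, -0.074]), ([411.0, 250.0], 0.59, [0.67, 0.189])]
cas
[... 1103 characters left out ...]
8.0, 381.0], 0.89, [0.504, -0.284])]
fat_block_mid top [([432.0, 249.0], 0.54, [0.501, -0.274]), ([410.0, 246.0], 0.32, [0.511, -0.216])]
jar_mid scene [([358.0, 363.0], 0.79, [0.726, -0.07])]
jar_mid top [([352.0, 163.0], 0.64, [0.732, -0.066])]
pot_mid scene [([468.0, 203.0], 0.81, [0.695, 0.399]), ([213.0, 354.0], 0.4, [0.521, -0.215])]
pot_mid top [([178.0, 178.0], 0.89, [0.694, 0.396])]
knife_mid scene [([283.0, 281.0], 0.95, [0.496, -0.009]), ([182.0, 385.0], 0.72, [0.505, -0.282])]
knife_mid top [([330.0, 254.0], 0.77, [0.491, -0.005])]
tape_mid scene [([467.0, 205.0], 0.45, [0.689, 0.423])]
tape_mid top [([167.0, 295.0], 0.83, [0.385, 0.427]), ([457.0, 248.0], 0.55, [0.507, -0.347])]
```

View pics/scene0.png

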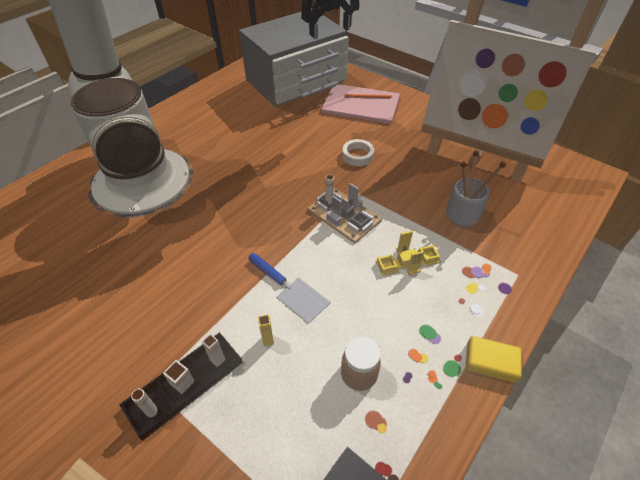

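View pics/top0.png

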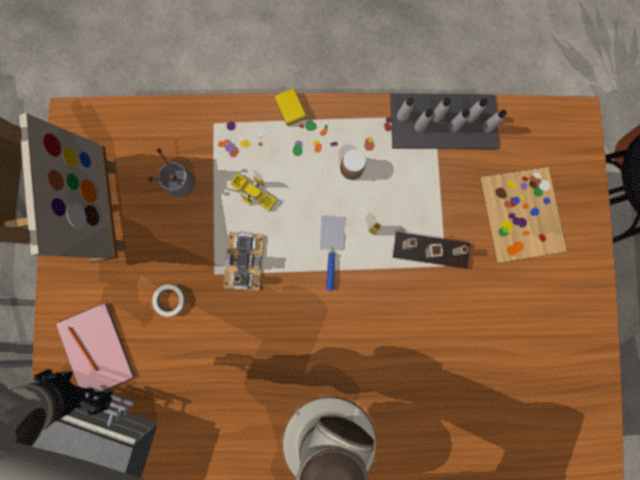

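The scene picture shows the grey cassette in its dock at (345,210) and a yellow look-alike at (408,260). Candidates for the stick:
- (213,350): slim, grey-white and square, in the end compartment.
- (265,330): yellow look-alike, outside the bin.
- (178,375): fat block.
- (143,403): round stick.

I choose (213,350). Next is a close crop with a wireframe of the estimate drawn over it.

```bash
cat >> h.py <<'E'
def box(x,y,z0,z1,lx,ly,yaw,ox=0,oy=0):
    a=np.radians(yaw);R=np.array([[np.cos(a),-np.sin(a)],[np.sin(a),np.cos(a)]])
    P=np.array([[ox+sx*lx/2,oy+sy*ly/2] for sx,sy in((-1,-1),(1,-1),(1,1),(-1,1))])@R.T+[x,y]
    return np.r_[np.c_[P,[z0]*4],np.c_[P,[z1]*4]]
def crop(c,u,v,w,h,s,boxes=()):
    im=cv2.resize(c["img"][v:v+h,u:u+w,::-1],None,fx=s,fy=s,interpolation=cv2.INTER_CUBIC)
    for B,col in boxes:
        p=((proj(c,B)-[u,v]+.5)*s).round().astype(int)
        for i in range(4):
            for a,b in((i,(i+1)%4),(i+4,(i+1)%4+4),(i,i+4)): cv2.line(im,tuple(map(int,p[a])),tuple(map(int,p[b])),col,1)
    return im
E
python3 - <<'E'
from h import *
C=pickle.load(open("c0.pkl","rb"))
d=(.476,.226);dy=-3;b=(.506,-.275);by=-8;s=(.515,-.208)
G=(0,255,0);r=(0,0,255);Y=(255,255,0)
B=[(box(*d,0,.01,.15,.096,dy),G),(box(*d,.01,.036,.13,.04,dy),r),(box(*d,.014,.09,.02,.02,dy,.048,0),Y),
(box(*b,0,.018,.07,.2,by),G),(box(*s,.004,.08,.02,.02,by),r)]
S,T=C["scene"],C["top"]
a=np.hstack([crop(S,290,160,100,90,4),crop(S,290,160,100,90,4,B)])
e=np.hstack([crop(S,160,310,100,60,4),crop(S,160,310,100,60,4,B)])
cv2.imwrite("pics/s1.png",np.vstack([a,e]))
a=np.hstack([crop(T,210,220,70,80,5),crop(T,210,220,70,80,5,B)]);e=np.hstack([crop(T,385,225,70,40,5),crop(T,385,225,70,40,5,B)])
cv2.imwrite("pics/t1.png",np.vstack([a,e]))
E
```

```text
(no output)
```

View pics/s1.png

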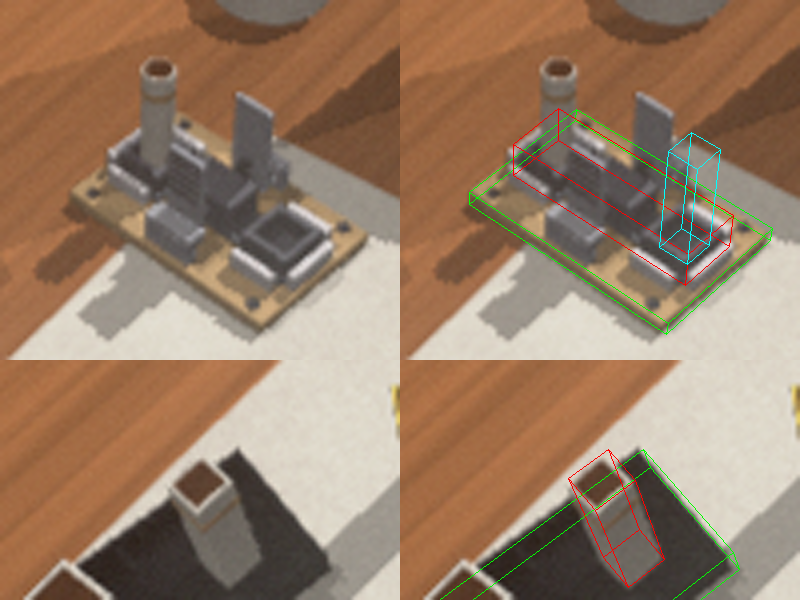

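View pics/t1.png

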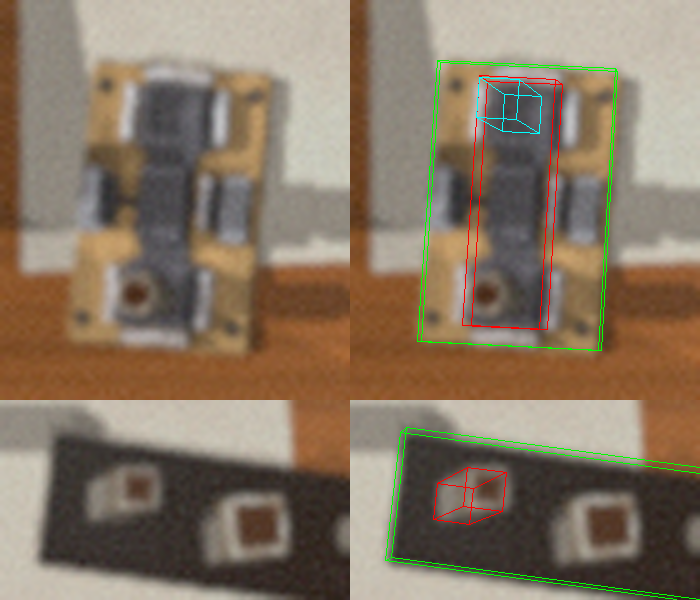

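The crop confirms the choice: (213,350) is slim, square, paper-wrapped and grey, and stands in the +y compartment. Dock and stick outlines are clear, so I fit the poses from the corners I read.

```bash
python3 - <<'E'
from h import *
from scipy.optimize import least_squares
np.set_printoptions(precision=4,suppress=True)
C=pickle.load(open("c0.pkl","rb"));S,T=C["scene"],C["top"]
p=lambda u,v,s,L:np.array(L,float)/s+[u,v]-.5
def fit(obs,x0):
    def f(q):
        a=np.radians(q[2]);r=[]
        for c,X,uv in obs:
            X=np.array(X,float);W=np.c_[q[0]+np.cos(a)*X[:,0]-np.sin(a)*X[:,1],q[1]+np.sin(a)*X[:,0]+np.cos(a)*X[:,1],X[:,2]]
            r.append((proj(c,W)-uv).ravel())
        return np.concatenate(r)
    s=least_squares(f,x0,x_scale=[.01,.01,5]);return s.x,s.fun.reshape(-1,2)
h=[.075,.048]
dS=(S,[[-.075,-.048,.01],[.075,-.048,.01],[.075,.048,.01]],p(290,160,4,[(72,192),(262,320),(367,236)]))
dT=(T,[[.075,.048,.01],[.075,-.048,.01],[-.075,-.048,.01],[-.075,.048,.01]],p(210,220,5,[(97,60),(272,75),(247,352),(68,338)]))
for o in([dS],[dT],[dS,dT]): print("dock",*fit(o,[.476,.226,-4]))
k=.01
sS=(S,[[-k,-k,.08],[k,-k,.08],[k,k,.08],[-k,k,.08],[k,-k,.004],[k,k,.004]],p(160,310-90,4,[(170,487),(200,510),(232,480),(200,459),(232,588),(262,545)]))
print("stick",*fit([sS],[.514,-.208,-5]))
print("stick top T",atz(T,p(385,225-80,5,[(138,489)])[0],.08)," base?")
print("round top S",atz(S,p(290,160,4,[(158,70)])[0],.09),"T",atz(T,p(210,220,5,[(136,293)])[0],.09))
m=.016
pS=(S,[[.048-m,-m,.028],[.048-m,m,.028],[.048+m,m,.028],[.048+m,-m,.028]],p(290,160,4,[(240,238),(285,203),(328,232),(283,270)]))
print("pocket rim",*fit([pS],[.476,.226,-4]))
E
```

```text
dock [ 0.4759  0.2251 -4.9738] [[-0.7621 -0.64  ]
 [-0.1985  1.2173]
 [ 0.9491 -0.8414]]
dock [ 0.4753  0.2238 -4.8667] [[-0.2883 -0.2997]
 [ 0.3457 -0.4383]
 [ 0.1158  0.4695]
 [-0.1766  0.2457]]
dock [ 0.4757  0.2244 -4.8166] [[-1.0791 -0.4385]
 [-0.3944  1.344 ]
 [ 0.678  -0.7835]
 [-0.513  -0.4164]
 [ 0.1214 -0.5865]
 [-0.062   0.3212]
 [-0.3553  0.1294]]
stick [ 0.5153 -0.2091  5.6704] [[-1.0494  0.1677]
 [ 0.3191  0.467 ]
 [ 0.3968 -1.1708]
 [-0.4231 -1.7963]
 [ 0.4609  0.1629]
 [ 0.3433  2.1831]]
stick top T [ 0.515  -0.2097  0.08  ]  base?
round top S [0.4276 0.228  0.09  ] T [0.4273 0.2278 0.09  ]
pocket rim [ 0.4784  0.2249 -7.2413] [[ 0.9047 -0.739 ]
 [-0.6401  0.8563]
 [-0.9131  1.0506]
 [ 0.6317 -1.0771]]
```

```bash
python3 -m inch '[[2,-5,0,3],[4.5,-10.5,0,6],[7,-16,0,9],[9.5,-21.5,0,12],[12,-27,0,15],[14.2,-32.5,0,18],[16.5,-38,0,20],[18.8,-43.5,0,21.7]]' 5 30
python3 -c "
from h import *;o=bot.get_obs();print(o['q'],o['ee_pos'],o['tcp_rot'],o['time'])"
```

```text
time: 2.5
ee_pos: [0.3918, 0.0741, 0.2396]
tcp_rot: [180.0, 0.1, -179.9]
wrist_force: [0.3, 0.3, -0.1]
opening: 0.0503
grasp_force: 0.0
[ 1.07110954e+01 -1.55816454e+01 -8.89750969e+00  9.66150472e+01
  5.46079056e-03  1.06485200e+01] [0.39178405 0.07413381 0.23960181] [ 1.79981867e+02  6.68896726e-02 -1.79937432e+02] 2.5
```

```bash
python3 -m inch '[[2.5,-5.5,-1,0],[5,-11,-2,0],[7.4,-17,-4,0],[9.8,-22.5,-6,0],[12,-27.5,-8,0],[12.3,-28.3,-11,0],[12.3,-28.3,-11.5,0],[12.3,-28.3,-11.5,0]]'
python3 - <<'E'
from h import *
C={n:bot.camera(n) for n in("scene","top")};pickle.dump(C,open("c1.pkl","wb"))
x,y,z=bot.get_obs()["ee_pos"];print(x,y,z)
S,T=C["scene"],C["top"];s=(.515,-.209)
B=[(box(*s,.004,.08,.02,.02,0),(0,0,255)),(box(x,y,z-.008,z+.02,.022,.05,0),(0,255,0))]
cv2.imwrite("pics/g1.png",np.hstack([np.vstack([crop(S,165,270,90,100,3),crop(S,165,270,90,100,3,B)]),np.vstack([crop(T,380,200,80,60,5),crop(T,380,200,80,60,5,B)])]))
E
```

```text
time: 3.5
ee_pos: [0.5142, -0.2064, 0.1249]
tcp_rot: [180.0, 0.0, -180.0]
wrist_force: [-0.3, 0.4, -0.2]
opening: 0.05
grasp_force: 0.0
0.5148254436982573 -0.2063403359340061 0.12599902528359191
```

View pics/g1.png

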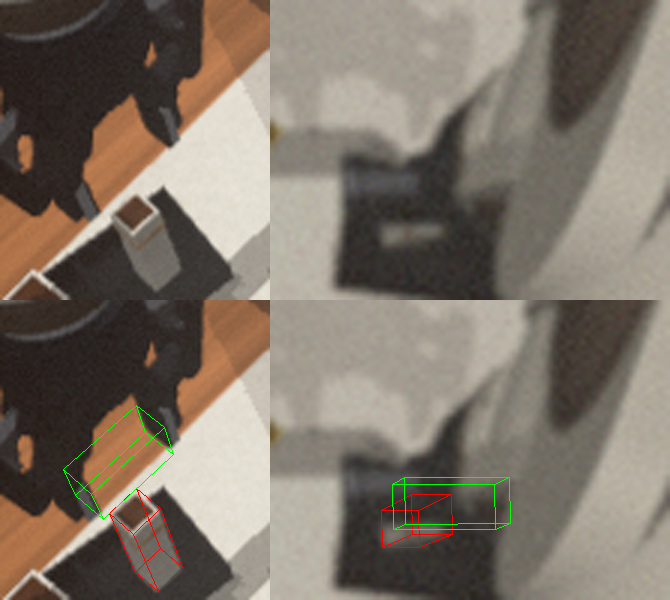

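Wireframes match: the stick is at (.515,-.209), with the jaws above it, 2–3 mm off in y. Descend.

```bash
python3 -m inch '[[0,-0.2,-2,0],[0,-0.2,-4,0],[0,-0.2,-5.5,0],[0,-0.2,-6.8,0],[0,-0.2,-7.6,0],[0,-0.2,-7.9,0],[0,-0.2,-7.9,0],[0,-0.2,-7.9,0]]' && python3 -m inch '[[0,0,0,0],[0,0,0,0],[0,0,0,0],[0,0,0,0],[0,0,0,0],[0,0,0,0],[0,0,0,0],[0,0,0,0]]' 1 25
```

```text
time: 4.6
ee_pos: [0.5146, -0.2091, 0.0458]
tcp_rot: [-180.0, 0.0, 180.0]
wrist_force: [-0.6, -0.0, 0.5]
opening: 0.05
grasp_force: 0.0
time: 5.6
ee_pos: [0.5145, -0.209, 0.0454]
tcp_rot: [-180.0, 0.0, 180.0]
wrist_force: [1.1, -0.5, 3.7]
opening: 0.0199
grasp_force: 30.6
```

```bash
python3 -m inch '[[0,0,1.5,0],[0,0,4,0],[0,0,7,0],[0,0,10,0],[0,2,12,0],[0.1,6,12.5,-1],[0.2,11,12.5,-2],[0.3,17,12.5,-3]]' && python3 -m inch '[[0.1,5.5,0,-0.5],[0.3,11,0,-1],[0.4,16.5,0,-1.5],[0.5,21,0,-1.9],[0.6,24.5,0,-1.9],[0.6,25.9,0,-1.9],[0.6,25.9,0,-1.9],[0.6,25.9,0,-1.9]]'
python3 - <<'E'
from h import *
C={n:bot.camera(n) for n in("scene","top")};pickle.dump(C,open("c2.pkl","wb"))
o=bot.get_obs();x,y,z=o["ee_pos"];print(o["ee_pos"],o["tcp_rot"],o["opening"])
S,T=C["scene"],C["top"]
u,v=proj(S,[[x,y,z]])[0].astype(int)
B=[(box(x,y,z-.042,z+.034,.02,.02,-4.9),(0,0,255)),(box(.4756,.2244,.01,.028,.032,.032,-4.9,.048,0),(0,255,0)),(box(.4756,.2244,.01,.076,.026,.044,-4.9),(255,255,0))]
cv2.imwrite("pics/p1.png",np.hstack([crop(S,u-50,v-40,100,140,4),crop(S,u-50,v-40,100,140,4,B)]))
E
```

```text
time: 6.6
ee_pos: [0.5168, -0.037, 0.1706]
tcp_rot: [180.0, -0.0, 176.9]
wrist_force: [1.4, 0.2, -0.4]
opening: 0.02
grasp_force: 30.3
time: 7.6
ee_pos: [0.5233, 0.2192, 0.1704]
tcp_rot: [-180.0, -0.0, 175.1]
wrist_force: [-1.2, -0.5, 0.0]
opening: 0.0196
grasp_force: 30.3
[0.52344021 0.21893995 0.17045984] [-1.79990658e+02  3.49037042e-03  1.75018181e+02] 0.01969213031379029
```

View pics/p1.png

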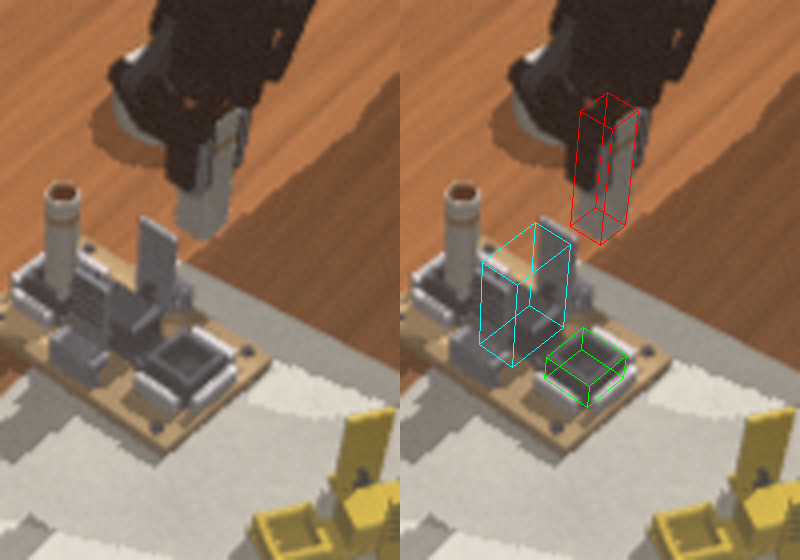

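```bash
python3 -m inch '[[0,0.1,-2,0],[0,0.1,-4.5,0],[0,0.1,-6.5,0],[0,0.1,-8,0],[0,0.1,-9,0],[0,0.1,-9.6,0],[0,0.1,-9.6,0],[0,0.1,-9.6,0]]'
python3 - <<'E'
from h import *
C={n:bot.camera(n) for n in("scene","top")};pickle.dump(C,open("c3.pkl","wb"))
o=bot.get_obs();x,y,z=o["ee_pos"];print(o["ee_pos"],o["wrist_force"])
S,T=C["scene"],C["top"]
B=[(box(x,y,z-.042,z+.034,.02,.02,-4.9),(0,0,255)),(box(.4756,.2244,.01,.028,.032,.032,-4.9,.048,0),(0,255,0))]
cv2.imwrite("pics/p2.png",np.vstack([np.hstack([crop(S,320,175,65,60,6),crop(S,320,175,65,60,6,B)]),np.hstack([crop(T,225,220,65,38,6),crop(T,225,220,65,38,6,B)])]))
E
```

```text
time: 8.7
ee_pos: [0.5237, 0.2212, 0.0749]
tcp_rot: [180.0, 0.0, 175.1]
wrist_force: [0.5, -0.5, -0.4]
opening: 0.0194
grasp_force: 30.3
[0.52363893 0.22115477 0.07483646] [-0.35814721 -0.03446698  0.42427865]
```

View pics/p2.png

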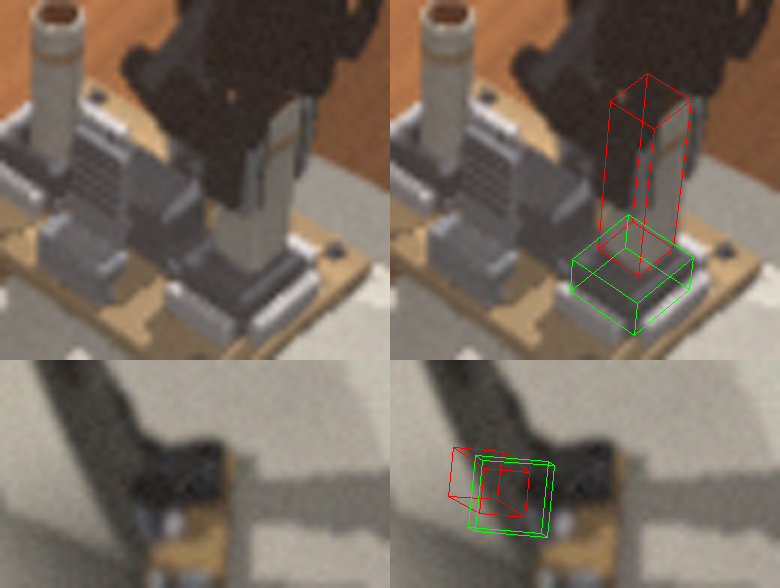

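```bash
python3 -m inch '[[0,-0.1,-0.3,0],[0,-0.1,-0.5,0],[0,-0.1,-0.7,0],[0,-0.1,-0.9,0],[0,-0.1,-1.1,0],[0,-0.1,-1.2,0],[0,-0.1,-1.2,0],[0,-0.1,-1.2,0]]'
```

```text
time: 9.8
ee_pos: [0.5234, 0.22, 0.0623]
tcp_rot: [-180.0, 0.0, 175.1]
wrist_force: [-0.2, 0.1, -0.8]
opening: 0.0197
grasp_force: 30.3
```

Base is 7 mm below the rim with no contact force, so it is in the pocket. Continue to home.

```bash
python3 -m inch '[[0,0,-0.15,0],[0,0,-0.3,0],[0,0,-0.4,0],[0,0,-0.5,0],[0,0,-0.55,0],[0,0,-0.6,0],[0,0,-0.65,0],[0,0,-0.65,0]]'
```

```text
time: 10.8
ee_pos: [0.5234, 0.22, 0.0558]
tcp_rot: [180.0, 0.0, 175.1]
wrist_force: [-0.3, 0.2, -0.8]
opening: 0.0199
grasp_force: 30.3
```

```bash
python3 -m inch '[[0,0,-0.05,0],[0,0,-0.1,0],[0,0,-0.1,0],[0,0,-0.1,0],[0,0,-0.1,0],[0,0,-0.1,0],[0,0,-0.1,0],[0,0,-0.1,0]]' && python3 -m inch '[[0,0,0,0],[0,0,0,0],[0,0,0,0],[0,0,0,0],[0,0,0,0],[0,0,0,0],[0,0,0,0],[0,0,0,0]]' 4.5 && python3 -m inch '[[0,0,1,0],[0,0,3,0],[0,0,6,0],[0,0,9,0],[-1.5,0,11,0],[-3,0,11,0],[-3,0,11,0],[-3,0,11,0]]' 8.5
python3 - <<'E'
from h import *
C={n:bot.camera(n) for n in("scene","top")};pickle.dump(C,open("c4.pkl","wb"))
o=bot.get_obs();x,y,z=o["ee_pos"];print(o["ee_pos"],o["wrist_force"])
S,T=C["scene"],C["top"];d=(.4756,.2244)
B=[(box(*d,.014,.09,.02,.02,-4.9,.048,0),(0,0,255)),(box(*d,.01,.076,.026,.06,-4.9),(255,255,0))]
cv2.imwrite("pics/p3.png",np.hstack([crop(S,300,150,80,100,5),crop(S,300,150,80,100,5,B)]))
E
```

```text
time: 11.8
ee_pos: [0.5235, 0.2201, 0.0554]
tcp_rot: [180.0, 0.0, 175.1]
wrist_force: [-1.2, -0.9, 5.2]
opening: 0.0198
grasp_force: 31.1
time: 12.8
ee_pos: [0.5234, 0.22, 0.0548]
tcp_rot: [180.0, 0.0, 175.1]
wrist_force: [0.0, -0.3, -1.2]
opening: 0.0449
grasp_force: 0.0
time: 13.8
ee_pos: [0.4929, 0.2199, 0.1638]
tcp_rot: [-180.0, -0.1, 175.1]
wrist_force: [0.6, 0.1, 0.3]
opening: 0.0851
grasp_force: 0.0
[0.49323046 0.21990905 0.16393109] [ 0.54718149 -0.05028349 -0.30678107]
```

View pics/p3.png

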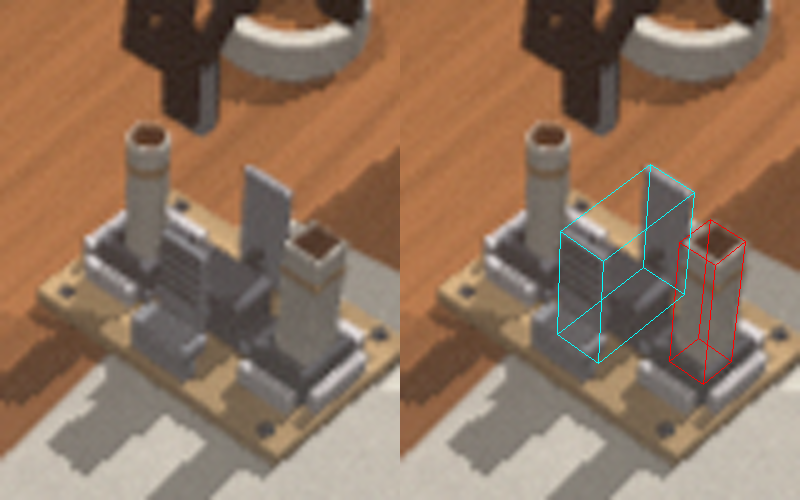

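The stick stands seated in the pocket at (313,240 in the crop) and the round stick is still in place. Next I move over the catches and descend.

```bash
python3 -m inch '[[-1,0.2,0,0],[-1.8,0.45,0,0],[-1.8,0.45,-2.5,0],[-1.8,0.45,-5.5,0],[-1.8,0.45,-8.5,0],[-1.8,0.45,-10.5,0],[-1.8,0.45,-11.6,0],[-1.8,0.45,-11.6,0]]' 8.5 && python3 -m inch '[[0,0,0,0],[0,0,0,0],[0,0,0,0],[0,0,0,0],[0,0,0,0],[0,0,0,0],[0,0,0,0],[0,0,0,0]]' 6.4 20
```

```text
time: 14.9
ee_pos: [0.4749, 0.2245, 0.0485]
tcp_rot: [-180.0, -0.0, 175.1]
wrist_force: [0.1, 0.1, 1.2]
opening: 0.0849
grasp_force: 0.0
time: 15.9
ee_pos: [0.4754, 0.2245, 0.0488]
tcp_rot: [-180.0, -0.0, 175.1]
wrist_force: [0.5, 0.1, -0.1]
opening: 0.0641
grasp_force: 0.0
```

```bash
python3 -m inch '[[0,0,0,0],[0,0,0,0],[0,0,0,0],[0,0,0,0],[0,0,0,0],[0,0,0,0],[0,0,0,0],[0,0,0,0]]' 4 40
```

```text
time: 16.9
ee_pos: [0.4758, 0.2243, 0.0502]
tcp_rot: [-180.0, 0.1, 175.1]
wrist_force: [-3.7, -3.7, 11.5]
opening: 0.0411
grasp_force: 39.0
```

```bash
python3 -m inch '[[0,0,0,0],[0,0,0.2,0],[0,0,0.4,0],[0,0,0.7,0],[0,0,1,0],[0,0,1.5,0],[0,0,2,0],[0,0,2,0]]'
python3 - <<'E'
from h import *
C={n:bot.camera(n) for n in("scene","top")};pickle.dump(C,open("c5.pkl","wb"))
o=bot.get_obs();print(o["ee_pos"],o["wrist_force"],o["torque"],o["grasp_force"],o["opening"])
S=C["scene"]
cv2.imwrite("pics/p4.png",crop(S,290,120,100,120,5))
E
```

```text
time: 17.9
ee_pos: [0.4757, 0.2247, 0.0694]
tcp_rot: [180.0, 0.0, 175.1]
wrist_force: [-0.4, -0.4, -2.8]
opening: 0.0409
grasp_force: 36.5
[0.4754167 0.2245333 0.0688033] [ 0.12691727  0.11448815 -3.06804619] [0.01258822 0.03615458 0.00675287] 36.54661953449249 0.041131657223915236
```

View pics/p4.png

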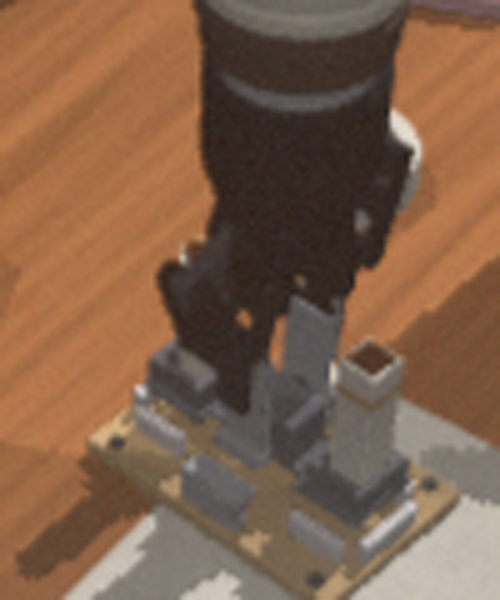

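The cassette is free of the dock and level, with both sides lifted off the guides. The wrist carries about 3 N, the weight expected. Lift on.

```bash
python3 -m inch '[[0,0,0.7,0],[0,0,1.7,0],[0,0,3,0],[0,0,4.5,0],[0,0,6,0],[0,0,7.2,0],[0,0,7.9,0],[0,0,8.1,0]]' - 45 && python3 -m inch '[[0,0,0,0],[0,0,0,0],[0,0,0,0],[0,0,0,0],[0,0,0,0],[0,0,0,0],[0,0,0,0],[0,0,0,0]]'
python3 - <<'E'
from h import *
C={n:bot.camera(n) for n in("scene","top")};pickle.dump(C,open("c6.pkl","wb"))
S=C["scene"];d=(.4756,.2244);h=.10
B=[(box(*d,.014+h,.09+h,.02,.02,-4.9,.048,0),(0,0,255)),(box(*d,.014+h,.09+h,.02,.02,-4.9,-.048,0),(0,0,255)),(box(*d,.01+h,.036+h,.13,.04,-4.9),(0,255,0))]
cv2.imwrite("pics/p5.png",np.hstack([crop(S,280,100,100,150,4),crop(S,280,100,100,150,4,B)]))
print(bot.get_obs()["torque"])
E
```

```text
time: 19.0
ee_pos: [0.4755, 0.2246, 0.1501]
tcp_rot: [180.0, 0.0, 175.1]
wrist_force: [0.3, 0.2, -3.9]
opening: 0.0409
grasp_force: 36.5
time: 20.0
ee_pos: [0.4754, 0.2245, 0.1498]
tcp_rot: [-180.0, 0.0, 175.1]
wrist_force: [-0.1, 0.6, -2.7]
opening: 0.041
grasp_force: 36.5
[-0.02142777  0.01420822 -0.03241564]
```

View pics/p5.png

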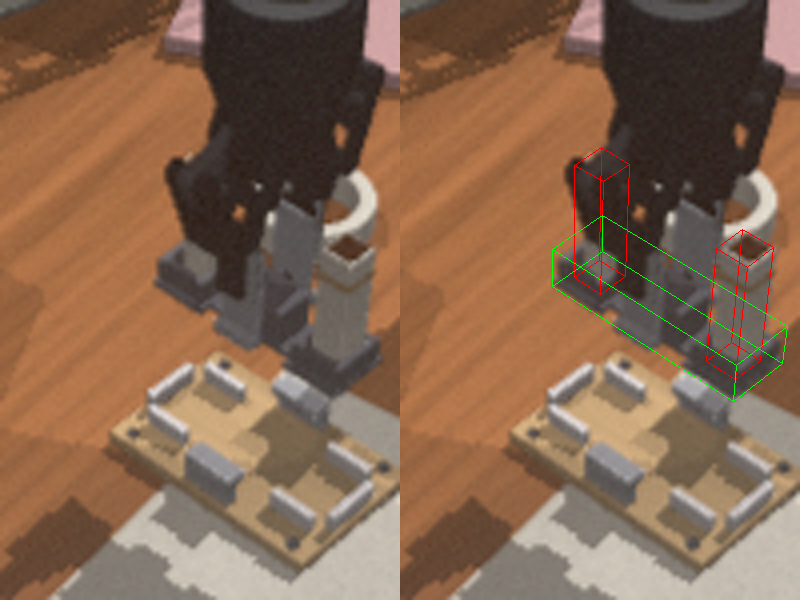

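The picture shows the cassette level about 100 mm above the dock, with the square stick at (345,300) and the round one behind the finger at (200,255) in the crop, both in their pockets. Hand in.

```bash
python3 -c "
from workcell import bot;print(bot.job_done())"
```

```text
the job is handed in; nothing more can be done
None
```

I handed the job in at about 20 s; no verdict came back. The square stick is seated in the empty pocket, and the cassette is held level with its catches pinched, both sticks in it, about 100 mm above the dock.

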